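# Fit the cross-bar to the curing-torch stand

### The arm

A 6-joint arm with a two-finger parallel gripper is mounted at the origin on the work surface. World frame = base frame: x ahead of the robot, y to its left, z up, the work surface at z = 0. Lengths are in m, angles in degrees, forces in N, time in s.
With the tool pointing down it reaches from about 0.325 to 0.925 m from the base axis. Payload 3.1 kg.
Tool frame: the origin (TCP) lies at the very end of the fingers, on their centre line; the grasp point (between the pads) lies 19 mm behind it; z points along the fingers, y is the line along which they close (so a half turn about z gives the same grasp; the last joint's range is limited). The gripper opens to 85 mm and grips with 20 to 120 N. Pads are 22 mm wide; open, the fingers measure 114 mm over their backs; the gripper's body (76 mm by 85 mm) begins 54 mm behind the grasp point. The pads swing forward as they close: fully open they stand 13 mm farther back than shut.
Start: joints at [60.665, 12.427, 92.441, -0, 75.132, -6.429], TCP at [0.243, 0.576, 0.231] pointing down, gripper open.
Joint ranges: [-157.48, 157.48], [-44.54, 120.13], [17.64, 146.25], [-64.5, 244.5], [7.68, 150.69], [-147.95, 147.95]. Speed limits (degrees/s): [159.86, 159.86, 180, 180, 180, 180].

### API

Orientations are given as a 3x3 rotation matrix whose columns are the frame's x, y, z axes.
In Python, from station import env gives the robot as it stands.
- The arm moves only by the shell command python3 -m pendant 'ROWS' [OPENING]. ROWS is JSON, a list of rows, each a list of 2 entries, a list of its own where there are three numbers: the shift along the world's x, y, z in units of 40 mm (1.0 is 40 mm), then the turn about the world's z in rad. In form: [[[x, y, z], twist], ...]. A call has 1 to 20 rows; each row shifts and turns the commanded pose from where the row before left it; what a row does not reach is not made up. A row lasts 1/10 s, in which the tool goes at most 50 mm and 8.59 degrees, less where a joint would pass 70% of its speed; a pose out of reach is approached as far as the arm can. A call is refused whole if a number of a shift passes 1 or a number of a turn 0.15, either way. A call with a gripper value outside its range is refused whole. OPENING is the opening, from 0 (shut) to 1 (fully open), set as the call begins (- or left out, the last holds). The fingers move at their own pace and stop on an object; the grip force is fixed at half the most. Time passes only in rows, so rows that do not move let the fingers close. It gives the time, the measured TCP pose, the force, the opening and the grip force at its end, in the units of the state.
- env.get_state(): the state, without advancing time (a new reading comes with each control period).
- env.read_camera(name): name is "side" or "top"; returns a dict with "img" (384x512x3 uint8, red, green, blue), "K" (3x3 intrinsics, pixels), "D" ([k1, k2, p1, p2, k3] as OpenCV has them; the pictures are not rectified), "rvec" (rotation vector, rad) and "tvec" (3), from world to camera coordinates, as OpenCV has them. Camera axes: x right, y down, z forward; pixel columns grow to the right and rows downward; lengths in m; the calibration is good to about 2 mm. A picture is of the moment at which its call begins. There is no depth.
- env.sign_off(): hands the job in; it is judged then, once.
The state is a dict: "time": time; "qpos": joint angles; "joint_velocities": joint speeds; "tau": joint torques, N m; "position": TCP position; "ee_rot": TCP orientation; "ft_force": force on the tool from outside, world axes, zero at the start; "wrist_torque": the same for the moment, N m; "width": finger opening in m; "grip_force": force on a finger pad.
Only numpy, scipy, OpenCV 4.12 (cv2) and the standard library are available. Lean on these libraries where they do the work, as an engineer would, in place of code of your own. Each camera call takes 0.05 s, during which the arm holds its last target. There are 200 camera calls.

### The job

Set up the curing-torch stand on the nail desk: take the cross-bar out of its foam-lined kit case and feed its plain end through the guide sleeve on top of the stand, the same way up as it lies in the case, until the shoulder of its black head is fully home against the sleeve's mouth. Only then swing the orange clamp lever round to its stop to lock the bar, and let go. Leave everything else on the desk standing where it is.

Things in the scene. Friction and masses are not known exactly. Their poses are not given: they have to be found in the camera images.
- bar_grip (a point): Point on the centre line of the loose cross-bar's bare aluminium tube (square, 14 x 14 mm), about its centre of mass: 100 mm from the tail end, 30 mm from the shoulder. Bar axes: x along the tube from tail to head, z up as it lies. At the start the bar lies level, 37 mm above the desk, sunk below the case's foam top: it can be gripped only here, in the finger recess.
- bar_tail (a point): Centre of the plain tail end of the cross-bar's tube (rounded black plug), 100 mm from bar_grip against the bar's x axis. This end goes into the sleeve. The bar weighs about 0.14 kg and is 198 mm long: 130 mm tube, 40 mm black head, 28 mm black C-clip (30 mm across, 18 mm high, bore along z, gap away from the tube).
- bar_shoulder (a point): Centre line of the cross-bar at the shoulder, where the 14 mm tube meets the black head (the face of the head that closes on the sleeve's mouth), 130 mm from the tail.
- bar_head (a point): Centre of the cross-bar's black head (22 x 22 mm across, 40 mm long), 20 mm beyond the shoulder, 150 mm from the tail. The place to hold for pushing the bar home: a grip on the tube runs into the sleeve before that. Let go part-way in, the bar stays in the sleeve, its head sagging a few mm.
- sleeve_mouth (a point): Centre of the entry mouth of the grey guide sleeve, 150 mm above the desk, fixed. x is the level sleeve axis, out of the mouth (roughly to the robot's left), z up. The bar goes in along minus x, its own x along this x. Sleeve 55 mm long, 32 x 32 mm outside, straight 17 x 17 mm bore right through, 3 mm chamfer at the mouth; it sits midway on a column on a 150 x 120 x 16 mm base.
- lever_grip (a point): Middle of the orange handle of the clamp lever: 38 mm long (along the lever), 14 mm wide, 18 mm high, 47 mm from the pivot, 193 mm above the desk, so its underside is 27 mm above the top of the bar's tube. Free space all round it.
- lever_pivot (a point): Point on the upright pivot axis of the clamp lever, at the height of lever_grip. The hub (20 mm across) stands on the sleeve, 39.5 mm behind the mouth, 15.5 mm from the exit end.
- clamp_lever (a joint): Clamp lever angle, rad. 0 = open: the lever points from its pivot along the y axis of sleeve_mouth (towards the robot). It turns anticlockwise seen from above to its stop at 1.57 = locked: pointing along minus x of sleeve_mouth, above the tube that comes out. Stays where left; 3 to 4 N at the handle turns it. Starts at 0 to 0.4. A cam presses a shoe on the tube near the end.
- kit_case: Open, fixed aluminium case lined with grey foam, 270 x 160 mm, 53 mm high; origin under its centre, x along its length. The bar's cut-out runs along its middle, tail towards minus x. Finger recess: from 34 mm on the tail side to 28 mm on the head side of the centre, 90 mm across, floor 8 mm above the desk. Foam top 50 mm above the desk.
- torch: Bystander: standing silver curing torch, 28 mm across, 108 mm high. Origin at its foot.
- polish_a: Bystander: red nail polish bottle with black cap, 34 mm across, 77 mm high. Origin at its foot.
- polish_b: Bystander: blue nail polish bottle, same size.
- polish_c: Bystander: orange nail polish bottle, same size.
- gel_jar: Bystander: amber gel jar with white cap, 54 mm across, 42 mm high. Origin at its foot.
- buffer: Bystander: white and blue nail buffer block lying on the desk, 95 x 26 x 26 mm, origin under its centre.
- remover: Bystander: white remover bottle, 60 mm across, 132 mm high. Origin at its foot.
- brush_pot: Bystander: white pot with brushes, 66 mm across, 165 mm high with the brushes. Origin at its foot.
Not all that is in view belongs to the job. What is shaped like the part that bears sleeve_mouth but purple or yellow is not meant.

How it is judged (in metres and radians):
On the way, in this order (a step that is already met when the one before it is completed fails the run):
1. the cross-bar's tail is at least 25 mm inside the sleeve, from the mouth's side, with the lever still open (x of bar_tail in the frame of sleeve_mouth below -0.025 m and x of bar_shoulder in the frame of sleeve_mouth above 0.02 m and y of bar_tail in the frame of sleeve_mouth between -0.006 and 0.006 m and z of bar_tail in the frame of sleeve_mouth between -0.006 and 0.006 m and angle between the x axis of bar_tail and the x axis of sleeve_mouth, either way round below 0.12 rad and value of joint clamp_lever below 0.8 rad), for 0.1 s.
2. the shoulder is home against the sleeve's mouth (gap under 4 mm) with the lever still open (x of bar_shoulder in the frame of sleeve_mouth below 0.004 m and angle between the x axis of bar_tail and the x axis of sleeve_mouth, either way round below 0.1 rad and value of joint clamp_lever below 0.8 rad), for 0.1 s.
At the end, for the whole second after the job is handed in: The cross-bar sits right through the sleeve, in line with it (within 0.1 rad) and the same way up as it lay (within 0.15 rad), its shoulder within 4 mm of the sleeve's mouth and centred on it within 5 mm, at rest; the clamp lever is locked (beyond 1.4 rad of 1.57) (x of bar_shoulder in the frame of sleeve_mouth between -0.004 and 0.004 m and y of bar_shoulder in the frame of sleeve_mouth between -0.005 and 0.005 m and z of bar_shoulder in the frame of sleeve_mouth between -0.005 and 0.005 m and angle between the x axis of bar_tail and the x axis of sleeve_mouth, either way round below 0.1 rad and angle between bar_grip's own z axis and vertical below 0.15 rad and value of joint clamp_lever above 1.4 rad and linear speed of cross_bar below 0.02 m/s); the robot touches nothing.
It fails at once if a bystander on the desk is pushed more than 30 mm (distance of any of torch, polish_a, polish_b, polish_c, gel_jar, buffer, remover, brush_pot from where it was at the start of the episode above 0.03 m).
It fails at once if a standing bystander is knocked over (angle between any of torch, polish_a, polish_b, polish_c, gel_jar, remover, brush_pot's own z axis and vertical above 0.5 rad).
It also fails if it takes over 61 s, if anything falls off the work surface, if the arm or the gripper's body presses on something with over 40 N, if the wrist force passes 120 N, or if a joint passes its speed limit or range.

## Working session

There is one attempt and no reset: what is moved stays moved. The work goes in short steps, Python scripts to look and compute and a shell command to move; the robot and the scene stay as the last step left them, time stands still between calls to the robot, and variables do not carry over. Pictures are saved under pics/ and viewed, at most 10 in all, crops included, and the job is handed in when it is done.

```bash
mkdir -p pics; ls
cat > h.py <<'E'
import numpy as np, cv2
from station import env
def cam(n):
    c=env.read_camera(n); c={k:np.array(v) for k,v in c.items()}; return c
def ray(c,uv,z):
    "world points at heights z for pixels"
    p=cv2.undistortPoints(np.array([uv],float).reshape(-1,1,2),c['K'].astype(float),c['D'].astype(float))[:,0]
    R=cv2.Rodrigues(c['rvec'].astype(float))[0]; o=-R.T@c['tvec'].ravel()
    d=np.c_[p,np.ones(len(p))]@R
    return o+d*((z-o[2])/d[:,2])[:,None]
def proj(c,P): return cv2.projectPoints(np.array(P,float).reshape(-1,1,3),c['rvec'].astype(float),c['tvec'].astype(float),c['K'].astype(float),c['D'].astype(float))[0][:,0]
def save(c,f,box=None,s=1):
    im=c['img'][...,::-1]
    if box: im=im[box[1]:box[3],box[0]:box[2]]
    cv2.imwrite('pics/'+f,cv2.resize(im,None,fx=s,fy=s,interpolation=cv2.INTER_CUBIC))
E
python3 - <<'E'
from h import *
a=cam('top');b=cam('side')
for n,c in(('top',a),('side',b)):
    np.savez('pics/'+n+'0.npz',**c)
    R=cv2.Rodrigues(c['rvec'].astype(float))[0]; print(n,(-R.T@c['tvec'].ravel()).round(3),R[2].round(2))
    save(c,n+'0.png',None,1.5)
E
```

```text
pics
top [ 0.26  -0.058  1.572] [ 0.17 -0.02 -0.99]
side [0.473 0.567 0.863] [ 0.04 -0.67 -0.74]
```

View pics/top0.png

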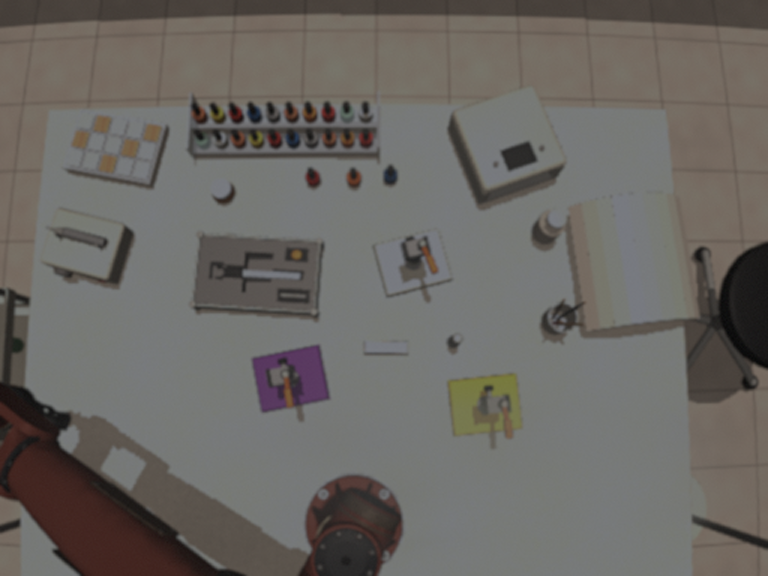

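View pics/side0.png

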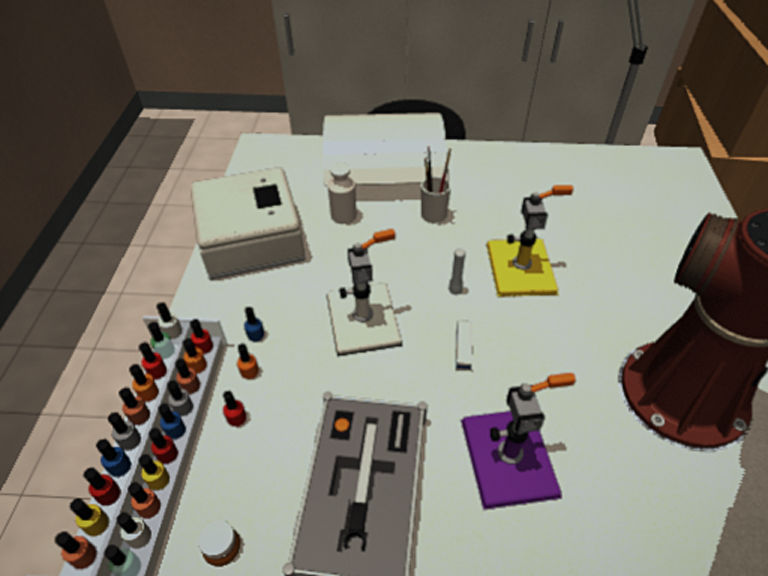

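Three stands are in view (top pixels, 1.5x scale): white base (413,262), purple (290,378) and yellow (485,404). The white-based one fits, since purple and yellow are ruled out. The case is at (258,275) with the bar's head to the left (+y). Next are enlarged crops to confirm this.

Run:
```python
from h import *
a=dict(np.load('pics/top0.npz'));b=dict(np.load('pics/side0.npz'))
# composite: top crop (125..305,150..215) x4.4 ; side crop
t=a['img'][150:216,122:306,::-1]; t=cv2.resize(cv2.convertScaleAbs(t,alpha=1.6),(736,264),interpolation=cv2.INTER_CUBIC)
s1=b['img'][145:240,210:275,::-1]; s2=b['img'][255:384,190:290,::-1]
s1=cv2.resize(s1,None,fx=3.4,fy=3.4,interpolation=cv2.INTER_CUBIC); s2=cv2.resize(s2,None,fx=2.5,fy=2.5,interpolation=cv2.INTER_CUBIC)
o=np.zeros((264+325,736,3),np.uint8); o[:264]=t; o[264:264+s1.shape[0],:s1.shape[1]]=s1; o[264:264+s2.shape[0],260:260+s2.shape[1]]=s2
cv2.imwrite('pics/crop1.png',o); print(s1.shape,s2.shape)
```

```text
(323, 221, 3) (322, 250, 3)
```

View pics/crop1.png

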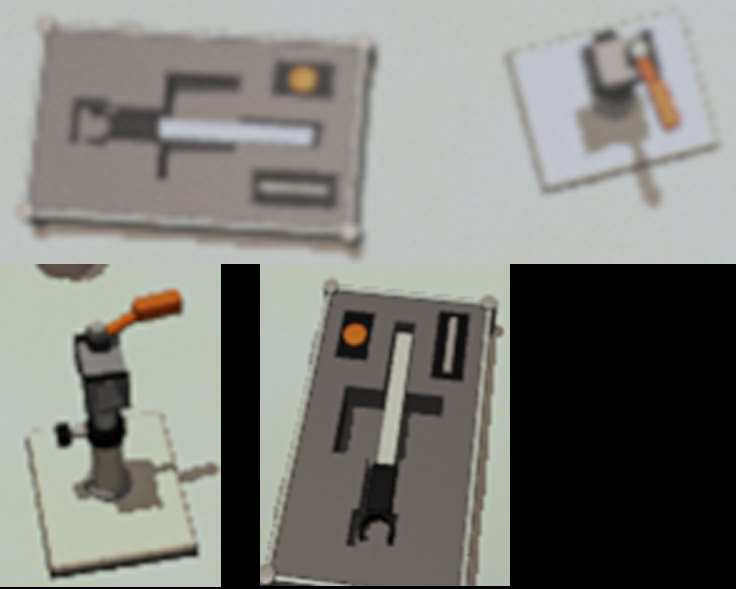

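White-base stand confirmed: its sleeve is at composite (612,60) and its orange lever runs from hub (636,46) to handle (672,125). The bar lies with its shoulder at (158,128) and its tail at (315,135). Now turning these into positions.

```bash
cat > m.py <<'E'
from h import *
np.set_printoptions(precision=4,suppress=True)
a=dict(np.load('pics/top0.npz'));b=dict(np.load('pics/side0.npz'))
T=lambda l:[((x+.5)/4-.5+122,(y+.5)/4-.5+150) for x,y in l]
S1=lambda l:[((x+.5)/3.4-.5+210,(y-264+.5)/3.4-.5+145) for x,y in l]
S2=lambda l:[((x-260+.5)/2.5-.5+190,(y-264+.5)/2.5-.5+255) for x,y in l]
def line(p,q): d=q-p; return np.linalg.norm(d[:2]),np.degrees(np.arctan2(d[1],d[0]))
E
python3 - <<'E'
from m import *
t=ray(a,T([(315,135),(158,128)]),.044); print('bar top',t,line(*t))
s=ray(b,S2([(403,333),(381,465)]),.044); print('bar side',s,line(*s))
c=ray(a,T([(45,25),(370,42),(350,232),(22,212)]),.053); print('case top',c,c.mean(0),line(c[1],c[0]),line(c[2],c[3]),line(c[2],c[1]))
d=ray(a,T([(508,52),(545,190),(718,145),(690,10)]),.016); print('base top',d,d.mean(0),line(d[2],d[1]),line(d[3],d[0]),line(d[1],d[0]))
e=ray(b,S1([(28,440),(53,570),(196,545),(162,412)]),.016); print('base side',e,e.mean(0),line(e[0],e[1]),line(e[3],e[2]))
print('lever top hub',ray(a,T([(636,46)]),.2),'handle',ray(a,T([(648,62),(672,125)]),.202))
print('lever side hub',ray(b,S1([(97,330)]),.2),'handle',ray(b,S1([(137,306),(181,297)]),.2))
E
```

```text
bar top [[0.5304 0.1169 0.044 ]
 [0.5363 0.2455 0.044 ]] (np.float64(0.12878438766423983), np.float64(87.37479203100058))
bar side [[0.5299 0.1172 0.044 ]
 [0.5385 0.2439 0.044 ]] (np.float64(0.1270281432434217), np.float64(86.10154361875858))
case top [[0.6207 0.3407 0.053 ]
 [0.6056 0.0725 0.053 ]
 [0.45   0.0864 0.053 ]
 [0.4658 0.353  0.053 ]] [0.5355 0.2132 0.053 ] (np.float64(0.26867106019210946), np.float64(86.77190340328094)) (np.float64(0.26702101478001267), np.float64(86.59412316375179)) (np.float64(0.15619586271041183), np.float64(-5.105824937703034))
base top [[ 0.6054 -0.0393  0.016 ]
 [ 0.4893 -0.0699  0.016 ]
 [ 0.5268 -0.2131  0.016 ]
 [ 0.6415 -0.1916  0.016 ]] [ 0.5657 -0.1285  0.016 ] (np.float64(0.14795773494679648), np.float64(104.65979818300563)) (np.float64(0.15647449347120393), np.float64(103.3393808047041)) (np.float64(0.12000847566638868), np.float64(14.761120945347606))
base side [[ 0.6396 -0.1729  0.016 ]
 [ 0.6017 -0.0373  0.016 ]
 [ 0.4897 -0.0686  0.016 ]
 [ 0.5262 -0.2124  0.016 ]] [ 0.5643 -0.1228  0.016 ] (np.float64(0.1407504130528871), np.float64(105.58855151778741)) (np.float64(0.14842848783571685), np.float64(104.24096345154616))
lever top hub [[ 0.5691 -0.1356  0.2   ]] handle [[ 0.5566 -0.1441  0.202 ]
 [ 0.5097 -0.1611  0.202 ]]
lever side hub [[ 0.5671 -0.1216  0.2   ]] handle [[ 0.5399 -0.1489  0.2   ]
 [ 0.5077 -0.1607  0.2   ]]
```

```bash
cat >> m.py <<'E'
from scipy.optimize import least_squares
def box(c,yaw,lo,hi):
    R=np.array([[np.cos(yaw),-np.sin(yaw)],[np.sin(yaw),np.cos(yaw)]])
    P=np.array([[x,y,z] for x in(lo[0],hi[0]) for y in(lo[1],hi[1]) for z in(lo[2],hi[2])],float); P[:,:2]=P[:,:2]@R.T+c; return P
E=[(i,j) for i in range(8) for j in range(i) if bin(i^j).count('1')==1]
E
python3 - <<'E'
from m import *
tp=np.array(T([(508,52),(545,190),(718,145)])); sp=np.array(S1([(53,570),(196,545),(162,412)]))
loc=np.array([[75,60],[75,-60],[-75,-60],[-75,60]])/-1e3*np.array([-1,-1])
def W(p):
    Q=loc; c,s=np.cos(p[2]),np.sin(p[2]); return np.c_[Q@np.array([[c,s],[-s,c]])+p[:2],np.full(4,.016)]
# sleeve y points to -X world: far(+X) = local y negative
idx_t=[1,0,3]; idx_s=[1,0,3]
f=lambda p:np.r_[(proj(a,W(p)[idx_t])-tp).ravel(),(proj(b,W(p)[idx_s])-sp).ravel()]
r=least_squares(f,[.565,-.127,1.82]); print(r.x,np.degrees(r.x[2]),r.fun)
c0=r.x[:2];yw=r.x[2]
st=env.get_state(); print(np.array(st['ee_rot']),st['qpos'],st['time'],st['width'])
out=[]
for c,(x0,y0,x1,y1),k in((a,(240,145,306,205),6),(b,(210,150,275,240),6)):
    im=cv2.resize(cv2.convertScaleAbs(c['img'][y0:y1,x0:x1,::-1],alpha=1.5),None,fx=k,fy=k,interpolation=cv2.INTER_CUBIC); im0=im.copy()
    for lo,hi,col in(((-.075,-.06,0),(.075,.06,.016),(255,0,255)),((-.0275,-.016,.134),(.0275,.016,.166),(0,255,0))):
        q=((proj(c,box(c0,yw,lo,hi))-[x0,y0]+.5)*k-.5)
        for i,j in E: cv2.line(im,tuple(q[i].round().astype(int).tolist()),tuple(q[j].round().astype(int).tolist()),col,1)
    out.append(im)
h=max(i.shape[0] for i in out); o=np.hstack([np.pad(i,((0,h-i.shape[0]),(0,0),(0,0))) for i in out]); print(o.shape); cv2.imwrite('pics/ov.png',o)
E
```

```text
[ 0.5655 -0.126   1.8296] 104.82778984023044 [-0.3744  0.3185 -0.3374  0.3136  0.2272  0.0293 -0.9034 -0.2831  0.5166
 -0.0423 -0.1273 -0.3411]
[[-0.9211  0.3892 -0.0011]
 [ 0.3893  0.9211 -0.0019]
 [ 0.0002 -0.0022 -1.    ]] [60.6637 12.4719 92.522  -0.0009 75.1331 -6.4282] 0.1 0.08529607772342512
(540, 786, 3)
```

View pics/ov.png

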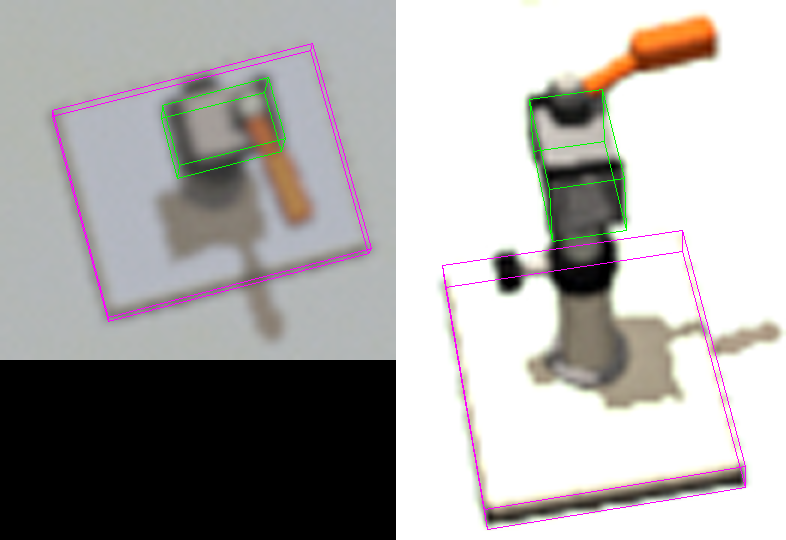

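The overlay fits in both views. The mouth is at about (0.5585, -0.0994, 0.150) with its axis at 104.8°, and the bar axis is at 86.8° with the grip point near (0.536, 0.2155). Going above the bar with the fingers part open, as the recess is 90 mm wide.

```bash
python3 -m pendant '[[[0.457,-0.563,-0.14],-0.0767],[[0.457,-0.563,-0.14],-0.0767],[[0.457,-0.563,-0.14],-0.0767],[[0.457,-0.563,-0.14],-0.0767],[[0.457,-0.563,-0.14],-0.0767],[[0.457,-0.563,-0.14],-0.0767],[[0.457,-0.563,-0.14],-0.0767],[[0.457,-0.563,-0.14],-0.0767],[[0.457,-0.563,-0.14],-0.0767],[[0.457,-0.563,-0.14],-0.0767],[[0.457,-0.563,-0.14],-0.0767],[[0.457,-0.563,-0.14],-0.0767],[[0.457,-0.563,-0.14],-0.0767],[[0.457,-0.563,-0.14],-0.0767],[[0.457,-0.563,-0.14],-0.0767],[[0.457,-0.563,-0.14],-0.0767],[[0,0,0],0],[[0,0,0],0],[[0,0,0],0]]' 0.6
```

```text
time: 2.0
position: [0.535, 0.2159, 0.1415]
ee_rot: [[0.055, 0.998, -0.001], [0.998, -0.055, 0.0], [0.0, -0.001, -1.0]]
ft_force: [-0.2, 0.2, 0.6]
width: 0.0516
grip_force: 0.0
```

```bash
python3 -m pendant '[[[0.02,0,0],0],[[0,0,0],0],[[0,0,-0.45],0],[[0,0,-0.45],0],[[0,0,-0.45],0],[[0,0,-0.4],0],[[0,0,-0.35],0],[[0,0,-0.3],0],[[0,0,-0.25],0],[[0,0,-0.2],0],[[0,0,-0.15],0],[[0,0,0],0],[[0,0,0],0]]' 0.5
python3 - <<'E'
from h import *
c=cam('side'); save(c,'s1.png',(170,150,330,384),2.5)
E
```

```text
time: 3.3
position: [0.5368, 0.2155, 0.0219]
ee_rot: [[0.056, 0.998, 0.0], [0.998, -0.056, 0.0], [0.0, 0.0, -1.0]]
ft_force: [-0.3, -0.9, 0.4]
width: 0.043
grip_force: 0.0
```

View pics/s1.png

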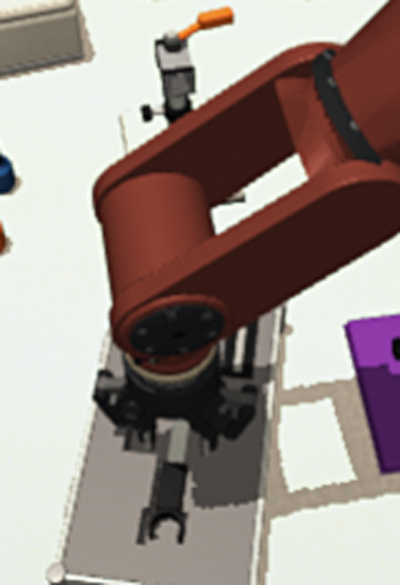

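The gripper straddles the tube in the recess, with the shoulder at crop (172,462) clear in front of the fingers. Contact force is nil. Closing, then lifting.

```bash
python3 -m pendant '[[[0,0,-0.05],0],[[0,0,0],0],[[0,0,0],0],[[0,0,0],0],[[0,0,0],0],[[0,0,0],0],[[0,0,0],0],[[0,0,0],0]]' 0; python3 -m pendant '[[[0,0,0.2],0],[[0,0,0.3],0],[[0,0,0.4],0],[[0,0,0.5],0],[[0,0,0.5],0],[[0,0,0.5],0],[[0,0,0.4],0],[[0,0,0.3],0],[[0,0,0.2],0],[[0,0,0],0],[[0,0,0],0]]'
```

```text
time: 4.15
position: [0.5369, 0.2155, 0.0201]
ee_rot: [[0.056, 0.998, 0.001], [0.998, -0.056, 0.0], [0.0, 0.001, -1.0]]
ft_force: [-0.2, 1.1, 3.8]
width: 0.0127
grip_force: 59.8
time: 5.25
position: [0.536, 0.2153, 0.1511]
ee_rot: [[0.056, 0.998, -0.001], [0.998, -0.056, -0.0], [-0.0, -0.001, -1.0]]
ft_force: [-0.8, -0.2, -2.5]
width: 0.0125
grip_force: 59.1
```

```bash
python3 -m pendant '[[[-0.03,-0.2,-0.045],0.0314],[[-0.03,-0.4,-0.045],0.0314],[[-0.03,-0.6,-0.045],0.0314],[[-0.03,-0.6,-0.045],0.0314],[[-0.03,-0.6,-0.045],0.0314],[[-0.03,-0.6,-0.045],0.0314],[[-0.03,-0.6,-0.045],0.0314],[[-0.03,-0.5,-0.045],0.0314],[[-0.03,-0.3,-0.045],0.0314],[[-0.03,-0.2,-0.045],0.0314],[[0,0,0],0],[[0,0,0],0],[[0,0,0],0]]'
python3 - <<'E'
from h import *
s=env.get_state();print(np.array(s['position']).round(4),np.array(s['ee_rot']).round(4).tolist())
c=cam('side'); np.savez('pics/side2.npz',**c);d=cam('top');np.savez('pics/top2.npz',**d)
x=cv2.resize(c['img'][130:230,190:290,::-1],(560,560),interpolation=cv2.INTER_CUBIC)
y=cv2.resize(cv2.convertScaleAbs(d['img'][145:285,225:285,::-1],alpha=1.5),(240,560),interpolation=cv2.INTER_CUBIC)
cv2.imwrite('pics/c2.png',np.hstack([x,y]))
E
```

```text
time: 6.55
position: [0.5243, 0.0319, 0.1333]
ee_rot: [[-0.255, 0.967, -0.001], [0.967, 0.255, 0.0], [0.001, -0.001, -1.0]]
ft_force: [0.5, 0.6, -2.0]
width: 0.0128
grip_force: 59.1
[0.5243 0.0319 0.1333] [[-0.2549, 0.967, -0.0008], [0.967, 0.2549, 0.0003], [0.0005, -0.0007, -1.0]]
```

View pics/c2.png

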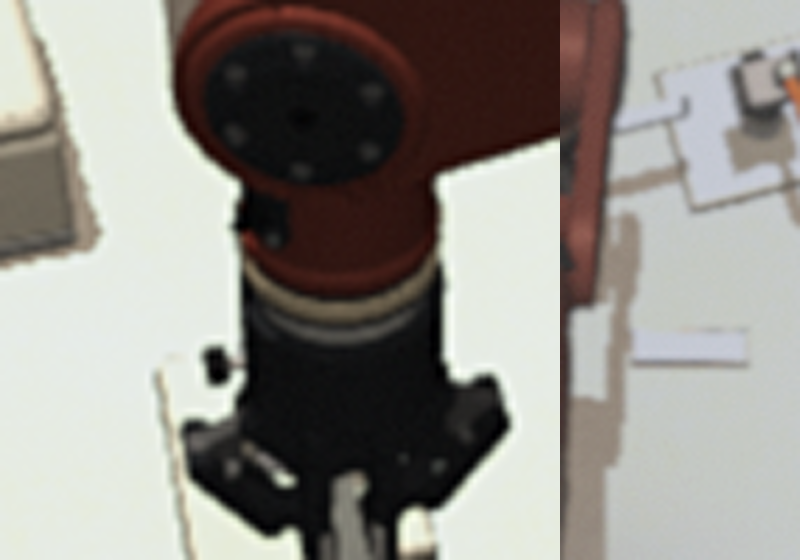

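The side view is blocked by the gripper. The top view shows the tube's tail at composite (685,105), pointing at the sleeve at (765,85). One enlarged top crop with the predicted bar and sleeve drawn in will check the sideways fit.

Run:
```python
from m import *
d=dict(np.load('pics/top2.npz')); k=12; x0,y0,x1,y1=236,152,300,196
im=cv2.resize(cv2.convertScaleAbs(d['img'][y0:y1,x0:x1,::-1],alpha=1.4),None,fx=k,fy=k,interpolation=cv2.INTER_CUBIC)
c0=[.5655,-.126];yw=1.8296
for cc,yaw,lo,hi,col in((c0,yw,(-.0275,-.016,.134),(.0275,.016,.166),(0,255,0)),([.5243,.0319],np.arctan2(.967,-.2549),(-.1,-.007,.143),(.03,.007,.157),(0,0,255))):
    P=box(cc,yaw,lo,hi); q=(proj(d,P)-[x0,y0]+.5)*k-.5
    for i,j in E:
        if P[i,2]>lo[2]+.001 and P[j,2]>lo[2]+.001: cv2.line(im,tuple(q[i].round().astype(int).tolist()),tuple(q[j].round().astype(int).tolist()),col,1)
cv2.imwrite('pics/ov2.png',im)
```

```text
(no output)
```

View pics/ov2.png

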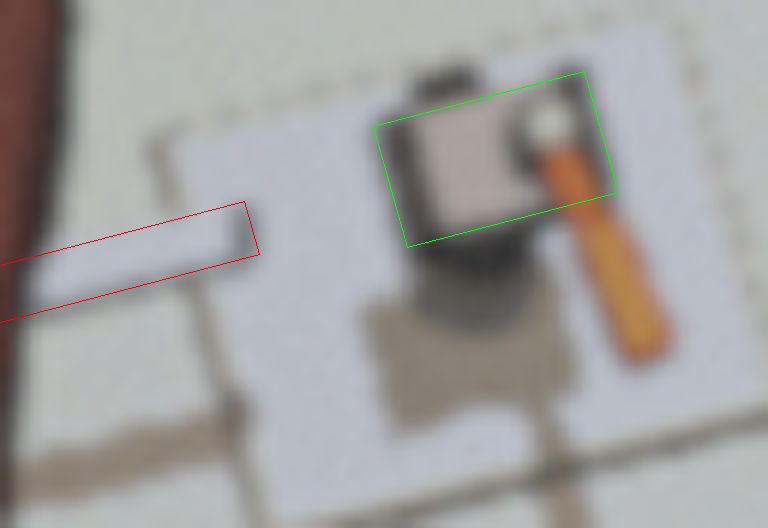

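Prediction and picture agree to about 1 mm; the bar looks about 1.2 mm too near the robot. Nudging it and advancing until the tail is just inside the mouth.

```bash
python3 -m pendant '[[[0.03,0.008,0],0],[[0.0511,-0.1934,0],0],[[0.0511,-0.1934,0],0],[[0.0511,-0.1934,0],0],[[0.0255,-0.0967,0],0],[[0.0255,-0.0967,0],0],[[0.0255,-0.0967,0],0],[[0.0255,-0.0967,0],0],[[0.0255,-0.0967,0],0],[[0,0,0],0]]'
```

```text
time: 7.65
position: [0.5372, -0.0113, 0.1337]
ee_rot: [[-0.255, 0.967, 0.0], [0.967, 0.255, -0.0], [-0.0, 0.0, -1.0]]
ft_force: [-0.5, 0.4, -1.0]
width: 0.0126
grip_force: 59.1
```

```bash
python3 -m pendant '[[[0.0255,-0.0967,0],0],[[0.0255,-0.0967,0],0],[[0,0,0],0]]'
```

```text
time: 7.95
position: [0.5392, -0.019, 0.1338]
ee_rot: [[-0.255, 0.967, 0.0], [0.967, 0.255, -0.0], [-0.0, 0.0, -1.0]]
ft_force: [-0.1, -0.6, -1.2]
width: 0.0128
grip_force: 59.1
```

No contact force with the tail about 17 mm in. Continuing.

```bash
python3 -m pendant '[[[0.0255,-0.0967,0],0],[[0.0255,-0.0967,0],0],[[0.0255,-0.0967,0],0],[[0.0255,-0.0967,0],0],[[0.0255,-0.0967,0],0],[[0.0255,-0.0967,0],0],[[0,0,0],0]]'
```

```text
time: 8.65
position: [0.5454, -0.0424, 0.1338]
ee_rot: [[-0.254, 0.967, 0.0], [0.967, 0.254, -0.0], [-0.0, 0.0, -1.0]]
ft_force: [0.3, -1.4, -1.5]
width: 0.0128
grip_force: 59.1
```

```bash
python3 -m pendant '[[[0.0255,-0.0967,0],0],[[0.0255,-0.0967,0],0],[[0.0255,-0.0967,0],0],[[0.0255,-0.0967,0],0],[[0.0255,-0.0967,0],0],[[0.0255,-0.0967,0],0],[[0.0255,-0.0967,0],0],[[0.0255,-0.0967,0],0],[[0,0,0],0],[[0,0,0],0]]'
```

```text
time: 9.65
position: [0.5533, -0.0728, 0.1337]
ee_rot: [[-0.255, 0.967, -0.0], [0.967, 0.255, 0.0], [0.0, -0.0, -1.0]]
ft_force: [0.2, -0.1, -2.0]
width: 0.0131
grip_force: 59.1
```

Tail about 73 mm in with no resistance. Releasing, sliding open along to the head and regripping slightly lower because of the sag.

```bash
python3 -m pendant '[[[0,0,0],0],[[0,0,0],0],[[0,0,0],0],[[0,0,0],0],[[0,0,0],0],[[0,0,0],0],[[-0.064,0.242,-0.01],0],[[-0.064,0.242,-0.015],0],[[-0.064,0.242,-0.015],0],[[-0.064,0.242,-0.015],0],[[-0.064,0.242,-0.015],0],[[0,0,0],0],[[0,0,0],0]]' 0.5
python3 - <<'E'
from h import *
c=cam('side'); d=cam('top')
x=cv2.resize(c['img'][140:250,190:280,::-1],(450,550),interpolation=cv2.INTER_CUBIC)
y=cv2.resize(cv2.convertScaleAbs(d['img'][150:220,235:305,::-1],alpha=1.5),(350,350),interpolation=cv2.INTER_CUBIC)
o=np.zeros((550,800,3),np.uint8);o[:,:450]=x;o[:350,450:]=y
cv2.imwrite('pics/c3.png',o)
E
```

```text
time: 10.95
position: [0.5405, -0.0239, 0.1309]
ee_rot: [[-0.256, 0.967, 0.0], [0.967, 0.256, -0.0], [-0.0, 0.0, -1.0]]
ft_force: [0.3, 0.2, 0.4]
width: 0.0428
grip_force: 0.0
```

View pics/c3.png

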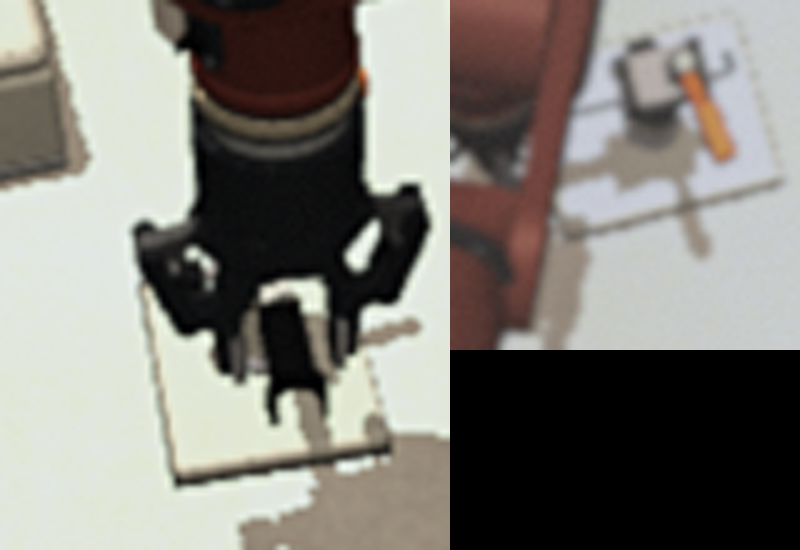

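The top view shows the tail end out past the sleeve at (728,62). The side view shows the head between the open fingers at (290,340). Closing on the head and pushing home in stages.

```bash
python3 -m pendant '[[[0,0,0],0],[[0,0,0],0],[[0,0,0],0],[[0,0,0],0],[[0,0,0],0],[[0,0,0],0],[[0,0,0],0]]' 0;  python3 -m pendant '[[[0.0255,-0.0967,0.005],0],[[0.0255,-0.0967,0.005],0],[[0.0255,-0.0967,0.005],0],[[0.0255,-0.0967,0.005],0],[[0.0255,-0.0967,0.005],0],[[0,0,0],0]]'
```

```text
time: 11.75
position: [0.5407, -0.0247, 0.1311]
ee_rot: [[-0.255, 0.967, 0.0], [0.967, 0.255, -0.001], [-0.001, 0.0, -1.0]]
ft_force: [-1.6, -1.8, 1.5]
width: 0.0206
grip_force: 60.6
time: 12.35
position: [0.5459, -0.0436, 0.1321]
ee_rot: [[-0.255, 0.967, 0.0], [0.967, 0.255, 0.001], [0.001, 0.001, -1.0]]
ft_force: [-0.8, 3.2, 3.9]
width: 0.0207
grip_force: 60.9
```

```bash
python3 -m pendant '[[[0.0255,-0.0967,0.005],0],[[0.0255,-0.0967,0.005],0],[[0.0255,-0.0967,0.005],0],[[0.0255,-0.0967,0.005],0],[[0.0255,-0.0967,0.005],0],[[0.0255,-0.0967,0.005],0],[[0,0,0],0]]'
```

```text
time: 13.05
position: [0.5522, -0.067, 0.1336]
ee_rot: [[-0.255, 0.967, 0.001], [0.967, 0.255, 0.0], [-0.0, 0.001, -1.0]]
ft_force: [-1.0, 3.2, 4.8]
width: 0.0207
grip_force: 61.0
```

```bash
python3 -m pendant '[[[0.0128,-0.0484,0.005],0],[[0.0128,-0.0484,0.005],0],[[0.0128,-0.0484,0.005],0],[[0.0128,-0.0484,0.005],0],[[0.0128,-0.0484,0],0],[[0,0,0],0]]'
```

```text
time: 13.65
position: [0.5544, -0.0765, 0.1342]
ee_rot: [[-0.255, 0.967, 0.0], [0.967, 0.255, 0.0], [0.0, 0.0, -1.0]]
ft_force: [-1.1, 5.2, 6.0]
width: 0.0209
grip_force: 61.1
```

```bash
python3 -m pendant '[[[0.0128,-0.0484,0],0],[[0,0,0],0]]'; python3 -m pendant '[[[0.0128,-0.0484,0],0],[[0,0,0],0]]'
```

```text
time: 13.85
position: [0.555, -0.0784, 0.1343]
ee_rot: [[-0.255, 0.967, 0.0], [0.967, 0.255, 0.0], [0.0, 0.0, -1.0]]
ft_force: [-1.1, 5.2, 6.5]
width: 0.0209
grip_force: 61.2
time: 14.05
position: [0.5555, -0.0802, 0.1344]
ee_rot: [[-0.255, 0.967, 0.0], [0.967, 0.255, 0.001], [0.001, 0.0, -1.0]]
ft_force: [-1.0, 5.5, 6.8]
width: 0.0212
grip_force: 61.2
```

```bash
python3 -m pendant '[[[0.0128,-0.0484,0.02],0],[[0,0,0],0]]'; python3 -m pendant '[[[0.0128,-0.0484,0],0],[[0,0,0],0]]';python3 -m pendant '[[[0.0128,-0.0484,0],0],[[0,0,0],0]]'
```

```text
time: 14.25
position: [0.5555, -0.0804, 0.1345]
ee_rot: [[-0.254, 0.967, -0.001], [0.967, 0.254, 0.004], [0.004, 0.0, -1.0]]
ft_force: [-2.6, 9.0, 5.4]
width: 0.0208
grip_force: 61.0
time: 14.45
position: [0.5555, -0.0804, 0.1346]
ee_rot: [[-0.254, 0.967, -0.002], [0.967, 0.254, 0.008], [0.008, -0.0, -1.0]]
ft_force: [-1.8, 13.6, 7.5]
width: 0.021
grip_force: 61.5
time: 14.65
position: [0.5555, -0.0805, 0.1347]
ee_rot: [[-0.254, 0.967, -0.004], [0.967, 0.254, 0.012], [0.012, -0.001, -1.0]]
ft_force: [-2.5, 18.6, 8.8]
width: 0.0211
grip_force: 61.8
```

Hard stop at about 19 mm grip-to-mouth (20 expected), with force rising to 18 N: the shoulder is home. Easing off, releasing, backing off along the bar and up, then looking.

```bash
python3 -m pendant '[[[-0.026,0.097,0],0],[[0,0,0],0],[[0,0,0],0]]'; python3 -m pendant '[[[0,0,0],0],[[0,0,0],0],[[0,0,0],0],[[0,0,0],0],[[0,0,0],0],[[0,0,0.5],0],[[0,0,0.7],0],[[0,0,0.8],0],[[-0.2,0.7,0],0],[[-0.2,0.8,0],0],[[-0.2,0.8,0],0],[[-0.2,0.8,0],0],[[-0.2,0.8,0],0],[[-0.2,0.8,0],0],[[0,0,0],0]]' 0.5
python3 - <<'E'
from h import *
c=cam('side'); d=cam('top');np.savez('pics/side4.npz',**c);np.savez('pics/top4.npz',**d)
x=cv2.resize(c['img'][140:250,190:280,::-1],(450,550),interpolation=cv2.INTER_CUBIC)
y=cv2.resize(cv2.convertScaleAbs(d['img'][150:220,235:305,::-1],alpha=1.5),(350,350),interpolation=cv2.INTER_CUBIC)
o=np.zeros((550,800,3),np.uint8);o[:,:450]=x;o[:350,450:]=y
cv2.imwrite('pics/c4.png',o)
E
```

```text
time: 14.95
position: [0.5555, -0.0804, 0.1345]
ee_rot: [[-0.255, 0.967, -0.001], [0.967, 0.255, 0.004], [0.004, 0.0, -1.0]]
ft_force: [-1.8, 8.9, 5.3]
width: 0.021
grip_force: 61.0
time: 16.45
position: [0.5067, 0.1086, 0.2146]
ee_rot: [[-0.259, 0.966, -0.0], [0.966, 0.259, 0.001], [0.001, -0.0, -1.0]]
ft_force: [-0.0, -0.9, 0.6]
width: 0.0427
grip_force: 0.0
```

View pics/c4.png

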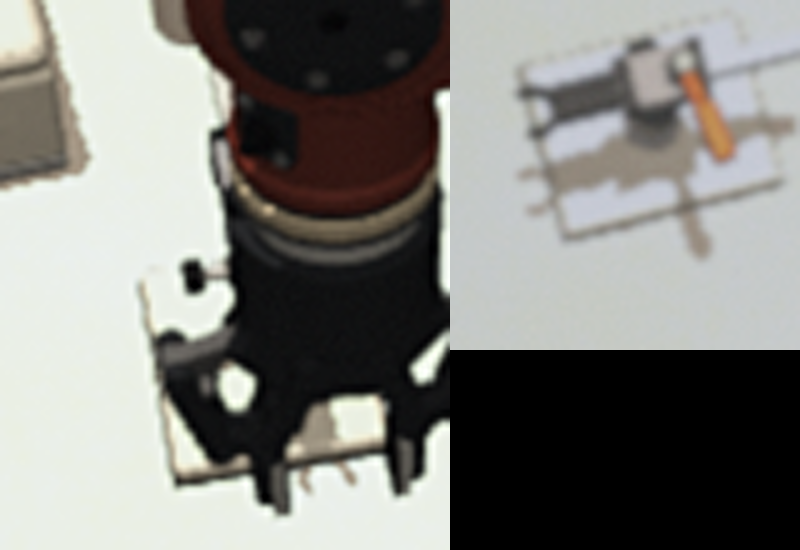

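Top view: the black head (590,95) is hard against the sleeve and in line with it, and the lever is still open. Now positioning the shut fingers beside the lever handle on its clockwise side.

```bash
python3 -m pendant '[[[0.02,-0.732,0.03],0],[[0.02,-0.732,0.03],0],[[0.02,-0.732,0.03],0],[[0.02,-0.732,0.03],0],[[0.02,-0.732,0.03],0],[[0.02,-0.732,0.03],0],[[0.02,-0.732,0.03],0],[[0.02,-0.732,0.03],0],[[0,0,0],0],[[0,0,0],0]]' 0
python3 - <<'E'
from m import *
P=np.array([.569,-.138]); k=np.radians(194.8)
pos=np.array(env.get_state()['position']); cur=pos[:2]
for th in [.1,.3,.5,.7,.9,1.1,1.3,1.45,1.57]:
    g=k+th; r=np.array([np.cos(g),np.sin(g)]); t=np.array([-r[1],r[0]])
    off=.007+.011*np.cos(th)+.0145*np.sin(th)+(.012 if th==.1 else 0)
    w=P+.047*r-off*t; print(th,w,'units',(w-cur)/.04); cur=w
print(pos)
E
```

```text
time: 17.55
position: [0.5139, -0.1302, 0.2242]
ee_rot: [[-0.252, 0.968, -0.0], [0.968, 0.252, 0.0], [0.0, -0.0, -1.0]]
ft_force: [-0.7, -0.7, 0.7]
width: 0.0001
grip_force: 0.0
0.1 [ 0.514  -0.1251] units [0.0008 0.1273]
0.3 [ 0.5176 -0.1444] units [ 0.0904 -0.4833]
0.5 [ 0.5186 -0.1532] units [ 0.0263 -0.2193]
0.7 [ 0.5217 -0.1622] units [ 0.077 -0.226]
0.9 [ 0.5271 -0.171 ] units [ 0.1338 -0.2183]
1.1 [ 0.5347 -0.1787] units [ 0.1915 -0.1933]
1.3 [ 0.5445 -0.1847] units [ 0.2441 -0.1502]
1.45 [ 0.5529 -0.1877] units [ 0.2109 -0.0743]
1.57 [ 0.5602 -0.1889] units [ 0.1808 -0.0314]
[ 0.5139 -0.1302  0.2242]
```

```bash
python3 -m pendant '[[[0,0.15,0],0],[[0,0,0],0],[[0,0,-0.3],0],[[0,0,-0.3],0],[[0,0,-0.3],0],[[0,0,-0.255],0],[[0,0,0],0],[[0,0,0],0]]'; python3 -m pendant '[[[0.045,-0.24,0],0],[[0.045,-0.24,0],0],[[0.013,-0.11,0],0],[[0.013,-0.11,0],0],[[0.038,-0.113,0],0],[[0.038,-0.113,0],0],[[0,0,0],0]]'
```

```text
time: 18.35
position: [0.5139, -0.1225, 0.1774]
ee_rot: [[-0.255, 0.967, -0.001], [0.967, 0.255, 0.0], [0.001, -0.001, -1.0]]
ft_force: [-0.2, -0.1, 0.2]
width: 0.0
grip_force: 0.0
time: 19.05
position: [0.5219, -0.1604, 0.178]
ee_rot: [[-0.255, 0.967, -0.0], [0.967, 0.255, -0.001], [-0.001, -0.001, -1.0]]
ft_force: [0.8, 1.1, 0.5]
width: -0.0001
grip_force: 0.4
```

```bash
python3 -m pendant '[[[0.067,-0.11,0],0],[[0.067,-0.11,0],0],[[0.095,-0.097,0],0],[[0.095,-0.097,0],0],[[0.122,-0.075,0],0],[[0.122,-0.075,0],0],[[0,0,0],0]]'
```

```text
time: 19.75
position: [0.5452, -0.1833, 0.1779]
ee_rot: [[-0.255, 0.967, 0.0], [0.967, 0.255, -0.002], [-0.002, 0.0, -1.0]]
ft_force: [-1.1, 1.1, -1.4]
width: -0.0001
grip_force: 0.5
```

```bash
python3 -m pendant '[[[0.105,-0.037,0],0],[[0.105,-0.037,0],0],[[0.09,-0.016,0],0],[[0,0,0],0]]'; python3 -m pendant '[[[0.09,-0.016,0],0],[[0.05,0.01,0],0],[[0,0,0],0]]'
```

```text
time: 20.15
position: [0.5573, -0.1862, 0.1782]
ee_rot: [[-0.255, 0.967, 0.001], [0.967, 0.255, -0.001], [-0.001, 0.001, -1.0]]
ft_force: [-1.2, 0.4, -1.6]
width: -0.0001
grip_force: 0.6
time: 20.45
position: [0.5615, -0.1864, 0.1781]
ee_rot: [[-0.255, 0.967, -0.002], [0.967, 0.255, -0.001], [-0.0, -0.002, -1.0]]
ft_force: [-5.4, -0.0, 1.0]
width: -0.0001
grip_force: 2.4
```

Force is rising near the expected stop position (x≈0.560). Pressing a little further.

```bash
python3 -m pendant '[[[0.05,0.01,0],0],[[0,0,0],0]]'; python3 -m pendant '[[[0.05,0.013,0],0],[[0,0,0],0]]'; python3 -m pendant '[[[0.05,0.013,0],0],[[0,0,0],0]]'
```

```text
time: 20.65
position: [0.5616, -0.1864, 0.1781]
ee_rot: [[-0.256, 0.967, -0.007], [0.967, 0.255, -0.001], [0.001, -0.007, -1.0]]
ft_force: [-10.2, -0.4, 4.2]
width: -0.0004
grip_force: 5.0
time: 20.85
position: [0.5618, -0.1864, 0.1781]
ee_rot: [[-0.256, 0.967, -0.012], [0.967, 0.256, -0.002], [0.001, -0.012, -1.0]]
ft_force: [-15.5, -1.5, 6.9]
width: 0.0002
grip_force: 7.6
time: 21.05
position: [0.5618, -0.1863, 0.178]
ee_rot: [[-0.256, 0.967, -0.016], [0.967, 0.256, -0.003], [0.002, -0.016, -1.0]]
ft_force: [-21.2, -3.0, 11.2]
width: 0.0002
grip_force: 10.3
```

The lever is at a hard stop, 21 N with no movement. Backing off, rising and clearing the view.

```bash
python3 -m pendant '[[[-0.2,-0.05,0],0],[[-0.4,-0.1,0],0],[[-0.4,-0.1,0],0],[[0,0,0.5],0],[[0,0,0.8],0],[[0,0,0.8],0],[[-0.3,0.9,0.3],0],[[-0.3,0.9,0.3],0],[[-0.2,0.9,0],0],[[-0.2,0.9,0],0],[[0,0.9,0],0],[[0,0.9,0],0],[[0,0.9,0],0],[[0,0.9,0],0],[[0,0.9,0],0],[[0,0.9,0],0],[[0,0,0],0],[[0,0,0],0]]'
python3 - <<'E'
from h import *
c=cam('side'); d=cam('top')
x=cv2.resize(c['img'][140:250,200:280,::-1],(400,550),interpolation=cv2.INTER_CUBIC)
y=cv2.resize(cv2.convertScaleAbs(d['img'][150:220,235:305,::-1],alpha=1.5),(400,400),interpolation=cv2.INTER_CUBIC)
o=np.zeros((550,800,3),np.uint8);o[:,:400]=x;o[:400,400:]=y
cv2.imwrite('pics/c5.png',o)
E
```

```text
time: 22.85
position: [0.4892, 0.1662, 0.2869]
ee_rot: [[-0.257, 0.966, 0.003], [0.966, 0.257, 0.0], [-0.001, 0.003, -1.0]]
ft_force: [-0.1, -1.3, 0.3]
width: 0.0003
grip_force: 0.0
```

View pics/c5.png

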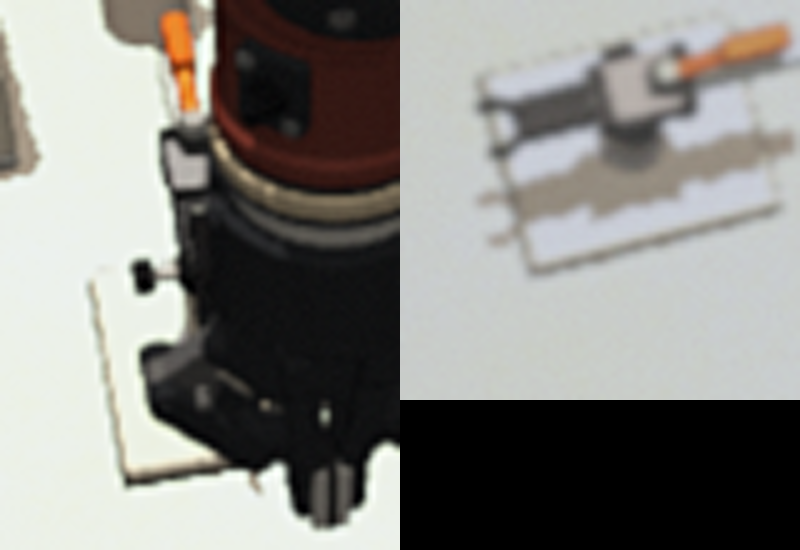

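The top view shows the lever (730,50) lying along the tube past the exit end, the head (560,110) tight on the sleeve, and the robot clear. Handing in.

```bash
python3 -c "
from station import env
print(env.sign_off())"
```

```text
the job is handed in; nothing more can be done
None
```

The cross-bar is fully home in the white stand's sleeve, the clamp lever is locked at its stop, the arm is clear, and the job was handed in at about 23 s; sign-off returned no verdict.

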